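Sort three tube fittings back into their own weld fixtures

TASK

The three capped tube fittings are standing in each other's weld fixtures: stand each one, upright and flat inside the ring, in the fixture of its own cap's colour, with one of them set down and let go for a moment in the ring of the empty black cooling block on the way. Set them down rather than dropping them, never stand one on the bare bench or tip it over, and leave the jar, the brush and the hammer where they are.

Things in the scene. Friction and masses are not known exactly. Their poses are not given: they have to be found in the camera images.
- fitting_red: Loose upright metal tube fitting, 95 mm tall, about 0.25 kg, round about z. Foot flange 52 mm in diameter, 7 mm high; tube 38 mm in diameter up to 84 mm; red cap 42 mm in diameter on top. Otherwise plain. Bare tube to grip from 40 to 84 mm up. Origin: middle of the foot's underside; z up. Starts in another colour's fixture.
- fitting_blue: Loose upright metal tube fitting, 95 mm tall, about 0.25 kg, round about z. Foot flange 52 mm in diameter, 7 mm high; tube 38 mm in diameter up to 84 mm; blue cap 42 mm in diameter on top. A second flange, 52 mm in diameter, at 28 to 36 mm. Bare tube to grip from 40 to 84 mm up. Origin: middle of the foot's underside; z up. Starts in another colour's fixture.
- fitting_yellow: Loose upright metal tube fitting, 95 mm tall, about 0.25 kg, round about z. Foot flange 52 mm in diameter, 7 mm high; tube 38 mm in diameter up to 84 mm; yellow cap 42 mm in diameter on top. A sleeve 48 mm in diameter from 7 to 37 mm. Bare tube to grip from 40 to 84 mm up. Origin: middle of the foot's underside; z up. Starts in another colour's fixture.
- fixture_red: Fixed weld fixture: red plate 104 x 104 mm, 16 mm thick. In its middle a low steel locating ring (inner diameter 74, outer 84 mm, top 21 mm above the bench) round a flat seat. Open toggle clamp with red handle at one side (+x), outside the ring, up to 44 mm above the bench. Origin: middle of the underside, on the bench; the seat is 16 mm above it. z up, yaw varies.
- fixture_blue: Fixed weld fixture: blue plate 104 x 104 mm, 16 mm thick. In its middle a low steel locating ring (inner diameter 74, outer 84 mm, top 21 mm above the bench) round a flat seat. Open toggle clamp with blue handle at one side (+x), outside the ring, up to 44 mm above the bench. Origin: middle of the underside, on the bench; the seat is 16 mm above it. z up, yaw varies.
- fixture_yellow: Fixed weld fixture: yellow plate 104 x 104 mm, 16 mm thick. In its middle a low steel locating ring (inner diameter 74, outer 84 mm, top 21 mm above the bench) round a flat seat. Open toggle clamp with yellow handle at one side (+x), outside the ring, up to 44 mm above the bench. Origin: middle of the underside, on the bench; the seat is 16 mm above it. z up, yaw varies.
- cooling_block: Fixed black cooling block, empty at the start: plate 104 x 104 mm, 16 mm thick, bright bolt heads at the corners, and the same low ring (inner diameter 74, outer 84 mm, top 21 mm above the bench), bright metal, round a flat seat 16 mm above the bench. No clamp. Origin: middle of the underside; z up.
- paste_jar: Bystander, loose: small grey and white jar, 40 mm in diameter, 50 mm tall, standing among the fixtures. Origin: middle of the underside. To be left alone.
- wire_brush: Bystander, loose: brush about 210 mm long, lying flat beyond the fixtures, roughly along y. Origin: underside, near the middle of its length. To be left alone.
- hammer: Bystander, loose: hammer about 260 mm long, lying flat to the left of the fixtures, roughly along x. Origin: underside, near the middle of its length. To be left alone.

How it is judged:
By the outcome, as a careful person would: the job done as asked, in the order asked, and still so for the second after the job is handed in, with the robot touching nothing.
It also fails if it takes over 115 s, if anything falls off the work surface, if the arm or the gripper's body presses on something with over 40 N, if the wrist force passes 120 N, or if a joint passes its speed limit or range.

ROBOT

A 6-joint arm with a two-finger parallel gripper is mounted at the origin on the work surface. World frame = base frame: x ahead of the robot, y to its left, z up, the work surface at z = 0. Lengths are in m, angles in rad, forces in N, time in s.
With the tool pointing down it reaches from about 0.35 to 0.875 m from the base axis. Payload 15.5 kg.
Tool frame: the origin (TCP) lies between the finger pads; the fingertips stand 22 mm ahead of it and the grasp point (between the pads) lies 3 mm ahead of it (env.nose_length is the distance from the TCP to the fingertips, in m); x points along the fingers, y is the direction in which the jaws open and shut, and the axes are right-handed (so a half turn about x gives the same grasp; the last joint's range is limited). The gripper opens to 85 mm and grips with 20 to 120 N. Pads are 22 mm wide; open, the fingers measure 114 mm over their backs; the gripper's body (76 mm by 85 mm) begins 54 mm behind the grasp point. The pads swing forward as they close: fully open they stand 13 mm farther back than shut.
Start: joints at [-1.403, 0.494, 1.345, -0, 1.302, -0.096], TCP at [0.162, -0.604, 0.253] pointing down, gripper open.
Joint ranges: [-2.91, 2.91], [-0.82, 2.16], [0.22, 2.67], [-1.22, 4.37], [0.12, 2.79], [-3.08, 3.08]. Speed limits (rad/s): [1.89, 1.89, 2.57, 3.01, 3.01, 3.01].

INTERFACE

Orientations are given as a rotation vector (axis times angle).
In Python, from plant import monitor, grab_frame, job, cut_out, env gives the robot as it stands.
- The arm moves only by the tool send_rows, never from a script. Its argument "plan" is a list of rows, each a list of 5 numbers: the shift along the tool's x, y, z in mm, then the turn about the tool's x in rad, then the finger opening in mm, from 0 to 85.4. In form: [[tx, ty, tz, turn, fingers], ...]. A call has 1 to 10 rows; each row is the pose to reach, as a shift and turn from the pose measured when the call began, along the tool's axes at that moment; what a row does not reach only later rows make up. A row lasts 1/12 s, in which the tool goes at most 41.7 mm and 7.16 degrees, less where a joint would pass 70% of its speed; a pose out of reach is approached as far as the arm can. A call with a gripper value outside its range is refused whole. The fingers move at their own pace and stop on an object; "newtons" is the grip in N (left out, the last holds). Time passes only in rows, so rows that repeat a pose let the fingers close. It gives the time, the measured TCP pose, the force and the opening at its end, in the units of the state.
- monitor.observe(): the state, without advancing time (a new reading comes with each control period).
- grab_frame(name): name is "side" or "top" or "wrist"; returns a dict with "frame" (420x560x3 uint8, red, green, blue), "fx", "fy", "cx", "cy" (pixels), "rvec" (rotation vector, rad) and "tvec" (3), from world to camera coordinates, as OpenCV has them. Camera axes: x right, y down, z forward; pixel columns grow to the right and rows downward; lengths in m; the calibration is good to about 2 mm. The wrist camera is an equidistant fisheye: a pixel r from the principal point sees the ray r / f radians off the axis. A picture is of the moment at which its call begins. There is no depth.
- job.close_job(): hands the job in, once; it reports no verdict.
Trained networks look in a picture, given as the dict that the camera call returned (one of the last four; its "shot" number tells which), for a name from the list of things; names that differ only in an ending like _2 or _b are one class to them, and where a whole thing is asked for, a point or a joint stands for the part that bears it (a point fixed in the world has none). Each returns a list of dicts, best first, with "confidence" (0 to 1); they miss things now and then, are a little off and sometimes report something else, mostly with a low value. They report only what shows in the picture. A call takes as long as a camera call.
- cut_out(picture, name): "pixels" (420x560 bool, what is visible of it) and "bbox" ([left, top, right, bottom] in pixels, round what is visible of it).
The state is a dict: "time_s": time; "joint_positions": joint angles; "joint_vel": joint speeds; "joint_torque": joint torques, N m; "ee_pos": TCP position; "orientation": TCP orientation; "wrist_force": force on the tool from outside, world axes, zero at the start; "wrist_torque": the same for the moment, N m; "finger_gap": finger opening in m.
Only numpy, scipy, OpenCV 4.12 (cv2) and the standard library are available. Lean on these libraries where they do the work, as an engineer would, in place of code of your own. Each camera call takes 0.05 s, during which the arm holds its last target.

## Working session

There is one attempt and no reset: what is moved stays moved. The work goes in short steps, Python scripts to look and compute and a tool call to move; the robot and the scene stay as the last step left them, time stands still between calls to the robot, and variables do not carry over. Pictures are saved under pics/ and viewed, and the job is handed in when it is done.

Besides the shell and the picture viewer there is one more tool, called after "Call:" as name(argument=value, ...), one argument or row to a line, values as JSON. send_rows: Moves the arm, as the interface text tells. Its arguments: {"type":"object","properties":{"plan":{"type":"array","items":{"type":"array","items":{"type":"number"}}},"newtons":{"type":"number"}},"required":["plan"]}

```bash
ls; mkdir -p pics; python3 - <<'E'
from plant import monitor, grab_frame, job, cut_out, env
import cv2
s=monitor.observe(); print(s)
for n in ("top","side"):
    p=grab_frame(n); cv2.imwrite(f"pics/{n}0.png",p["frame"][:,:,::-1])
    print(n,p["fx"],p["fy"],p["cx"],p["cy"],p["rvec"],p["tvec"],p["shot"])
    for o in ["fitting_red","fitting_blue","fitting_yellow","fixture_red","fixture_blue","fixture_yellow","cooling_block","paste_jar","wire_brush","hammer"]:
        print(o,[(d["confidence"],d["bbox"],int(d["pixels"].sum())) for d in cut_out(p,o)][:2])
E
```

```text
pics
{'time_s': 0.0, 'joint_positions': array([-1.40349019e+00,  4.94182474e-01,  1.34612902e+00,  4.97390823e-06,
        1.30249371e+00, -9.54892417e-02]), 'joint_vel': array([ 1.34840258e-03, -1.53373520e-03, -1.38840866e-03,  7.89102512e-05,
       -5.09812236e-04,  5.56277433e-04]), 'joint_torque': array([-3.11855452e-03, -8.82169676e+01, -3.83868492e+01, -5.00266360e-04,
        1.02576421e-02,  1.32120000e-06]), 'ee_pos': array([ 0.16231896, -0.60321247,  0.25270139]), 'orientation': array([ 2.08164821,  0.27638526, -2.08172956]), 'wrist_force': array([-0.47391994,  0.51980843,  0.28004761]), 'wrist_torque': array([-0.03761125, -0.00035039,  0.01706407]), 'finger_gap': 0.08529815855828891}
top 388.89822455345376 388.89822455345376 282.36128841614783 209.53549466875225 [ 2.18806087 -2.13588797  0.14290808] [0.02125373 0.60491816 0.97157935] 1
fitting_red [(0.95, [179.5, 248.4, 207.4, 269.7], 394)]
fitting_blue [(0.95, [241.6, 189.8, 264.6, 215.1], 366)]
fitting_yellow [(0.74, [279.2, 108.9, 299.6, 181.1], 850)]
fixture_red [(0.71, [285.8, 236.5, 331.0, 287.1], 1326)]
fixture_bl
[... 530 characters left out ...]

fitting_red [(0.73, [163.1, 140.4, 191.8, 188.8], 781)]
fitting_blue [(0.85, [257.2, 155.9, 280.1, 204.7], 930), (0.62, [212.4, 228.0, 242.6, 278.2], 1215)]
fitting_yellow [(0.88, [210.6, 222.9, 240.9, 280.8], 1240)]
fixture_red [(0.63, [210.9, 225.2, 243.5, 279.3], 1178)]
fixture_blue [(0.78, [150.8, 159.3, 213.0, 206.6], 1262), (0.57, [186.0, 202.2, 207.7, 235.6], 511)]
fixture_yellow [(0.56, [243.1, 171.8, 294.4, 220.2], 1264)]
cooling_block [(0.85, [295.5, 256.2, 371.5, 328.3], 3192)]
paste_jar [(0.66, [186.1, 204.0, 205.3, 232.1], 490), (0.52, [240.3, 170.1, 299.1, 219.2], 1342)]
wire_brush [(0.85, [307.2, 178.0, 387.7, 224.3], 1188)]
hammer [(0.81, [190.7, 111.7, 288.2, 153.4], 1130)]
```

```bash
python3 - <<'E'
import cv2
a=cv2.imread("pics/top0.png");b=cv2.imread("pics/side0.png")
cv2.imwrite("pics/top0z.png",cv2.resize(a[90:310,130:410],None,fx=2.7,fy=2.7,interpolation=cv2.INTER_CUBIC))
cv2.imwrite("pics/side0z.png",cv2.resize(b[100:340,130:410],None,fx=2.5,fy=2.5,interpolation=cv2.INTER_CUBIC))
E
```

```text
(no output)
```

View pics/top0z.png

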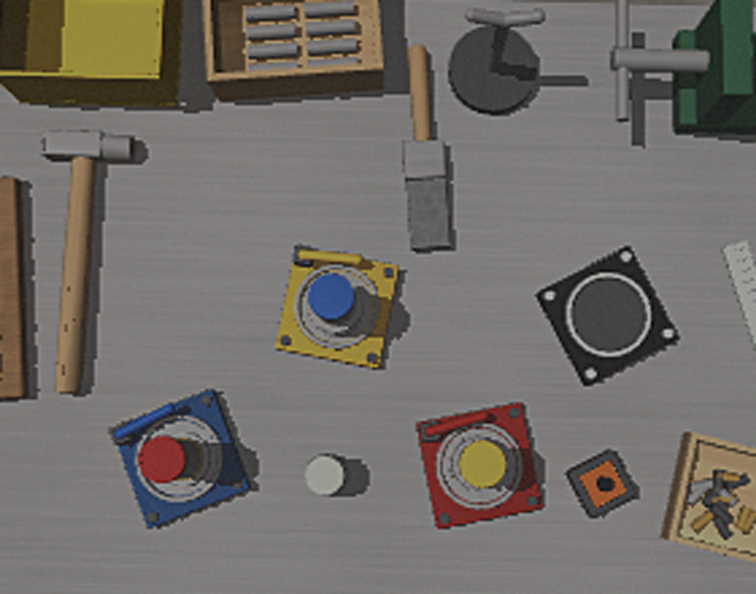

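View pics/side0z.png

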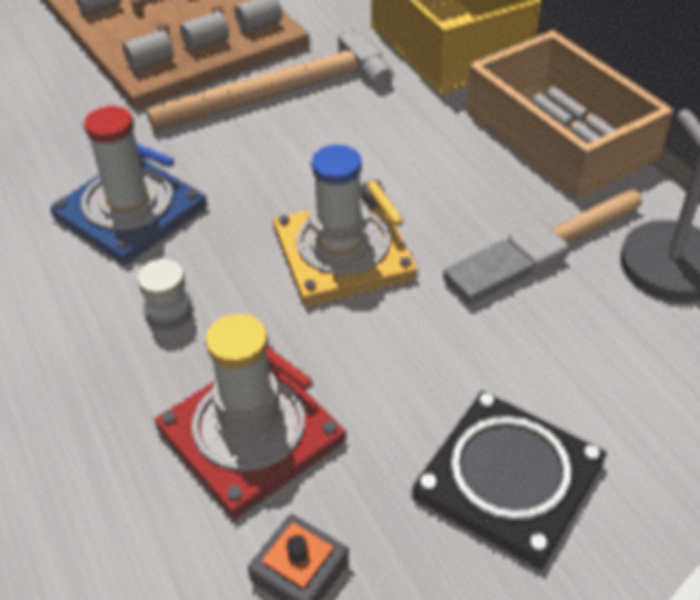

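Red stands in blue's fixture, blue in yellow's, yellow in red's, and the block is empty. The caps in the enlarged top view are at about (162,460), (331,297) and (482,463), and the block is at (608,314). Next I measure the positions.

```bash
cat > h.py <<'E'
from plant import monitor, grab_frame, job, cut_out, env
import cv2, numpy as np
from scipy.spatial.transform import Rotation as R
from scipy.optimize import minimize
def cam(p):
    return R.from_rotvec(p["rvec"]).as_matrix(), np.array(p["tvec"])
def proj(p,X):
    Rm,t=cam(p); c=np.atleast_2d(X)@Rm.T+t
    return np.c_[p["fx"]*c[:,0]/c[:,2]+p["cx"], p["fy"]*c[:,1]/c[:,2]+p["cy"]]
def plane(p,uv,z):
    Rm,t=cam(p); uv=np.atleast_2d(uv).astype(float)
    d=np.c_[(uv[:,0]-p["cx"])/p["fx"],(uv[:,1]-p["cy"])/p["fy"],np.ones(len(uv))]@Rm
    o=-Rm.T@t
    return o+d*((z-o[2])/d[:,2])[:,None]
def hue(p,col):
    h=cv2.cvtColor(p["frame"],cv2.COLOR_RGB2HSV); H,S,V=cv2.split(h)
    s=(S>110)&(V>50)
    return s&{"red":(H<8)|(H>172),"blue":(H>100)&(H<125),"yellow":(H>19)&(H<33)}[col]
def cap_region(p,col,z=0.111):
    "largest round blob of that colour"
    m=hue(p,col).astype(np.uint8)
    m=cv2.morphologyEx(m,cv2.MORPH_OPEN,np.ones((3,3),np.uint8))
    n,l,st,ce=cv2.connectedComponentsWithStats(m)
    return [(st[i].tolist(),ce[i].tolist(),plane(p,ce[i],z)[0].round(4).tolist()) for i in range(1,n) if st[i,4]>60]
def go(xyz,turn=0):
    s=monitor.observe(); Rm=R.from_rotvec(s["orientation"]).as_matrix()
    d=Rm.T@(np.array(xyz)-s["ee_pos"])*1000
    return d.round(1), 
E
python3 - <<'E'
from h import *
for n in ("top","side"):
    p=grab_frame(n)
    for c in ("red","blue","yellow"):
        print(n,c)
        for r in cap_region(p,c): print("  ",r)
s=monitor.observe(); print(R.from_rotvec(s["orientation"]).as_matrix().round(3), env.nose_length)
p=grab_frame("top")
for o in ["fixture_red","fixture_blue","fixture_yellow","cooling_block","paste_jar"]:
    d=cut_out(p,o)[0]; (c,sz,a)=cv2.minAreaRect(np.argwhere(d["pixels"])[:,::-1].astype(np.float32))
    print(o,c,sz,a,plane(p,c,0.016 if o!="paste_jar" else .05)[0].round(4))
E
```

```text
top red
   ([312, 240, 14, 18, 118], [318.99152542372883, 247.54237288135593], [0.5063, -0.0527, 0.111])
   ([288, 242, 23, 9, 101], [298.8019801980198, 245.8910891089109], [0.509, -0.0047, 0.111])
   ([181, 252, 18, 17, 243], [189.45679012345678, 259.843621399177], [0.4701, 0.2527, 0.111])
   ([286, 254, 43, 31, 351], [305.5982905982906, 272.3048433048433], [0.4474, -0.0218, 0.111])
top blue
   ([244, 192, 17, 16, 222], [252.1216216216216, 199.44594594594594], [0.6178, 0.1098, 0.111])
   ([200, 237, 15, 17, 105], [207.17142857142858, 244.0095238095238], [0.5083, 0.2127, 0.111])
   ([173, 240, 21, 12, 79], [182.62025316455697, 245.65822784810126], [0.503, 0.2706, 0.111])
   ([180, 269, 36, 14, 198], [195.33333333333334, 275.5959595959596], [0.4338, 0.237, 0.111])
top yellow
   ([139, 84, 52, 36, 1507], [164.6894492368945, 102.93563370935634], [0.854, 0.3342, 0.111])
   ([241, 183, 22, 5, 73], [251.8904109589041, 184.6027397260274], [0.654, 0.1115, 0.111])
   ([266, 187, 10, 13, 79], [270.73417721518985, 193.37974683544303], [0.6337, 0.0654, 0.111])
   ([233, 188, 39, 37, 325], [247.7
[... 1081 characters left out ...]
66 -0.26 ]
 [-1.    -0.    -0.   ]] 0.022
fixture_red (306.8069763183594, 261.8735656738281) (40.627689361572266, 40.54610824584961) 78.2317123413086 [ 0.471  -0.0313  0.016 ]
fixture_blue (195.68966674804688, 259.7241516113281) (41.224365234375, 42.70992660522461) 68.19859313964844 [0.4698 0.2579 0.016 ]
fixture_yellow (254.56069946289062, 203.26980590820312) (39.84125900268555, 39.904598236083984) 10.954061508178711 [0.6217 0.1098 0.016 ]
cooling_block (354.5, 206.50003051757812) (38.9075813293457, 39.80200958251953) 63.43495178222656 [ 0.6197 -0.1557  0.016 ]
paste_jar (251.00001525878906, 265.5000305175781) (14.758047103881836, 15.205260276794434) 26.56505012512207 [0.459  0.1114 0.05  ]
```

```bash
cat > ov.py <<'E'
from h import *
FX={"red":(.471,-.0313),"blue":(.4698,.2579),"yellow":(.6217,.1098),"cool":(.6197,-.1557)}
FT={"red":(.470,.2525),"blue":(.6175,.109),"yellow":(.4722,-.028)}
th=np.linspace(0,2*np.pi,60)
def circ(im,p,c,r,z,col,k):
    X=np.c_[c[0]+r*np.cos(th),c[1]+r*np.sin(th),np.full(60,z)]
    cv2.polylines(im,[np.int32(np.round((proj(p,X)+.5)*k*16))],True,col,1,cv2.LINE_AA,4)
def ov(name,out,crop,FX=FX,FT=FT,k=6):
    p=grab_frame(name); im=cv2.resize(p["frame"][:,:,::-1],None,fx=k,fy=k,interpolation=cv2.INTER_CUBIC)
    for c in FX.values(): circ(im,p,c,.042,.021,(255,0,255),k)
    for c in FT.values(): circ(im,p,c,.021,.111,(0,255,0),k)
    x0,y0,x1,y1=crop; im=im[y0*k:y1*k,x0*k:x1*k]
    f=min(800/im.shape[1],600/im.shape[0]); cv2.imwrite(out,cv2.resize(im,None,fx=f,fy=f,interpolation=cv2.INTER_AREA))
E
python3 - <<'E'
from ov import *
ov("top","pics/ot1.png",(160,170,390,300)); ov("side","pics/os1.png",(140,130,390,330))
E
```

```text
(no output)
```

View pics/ot1.png

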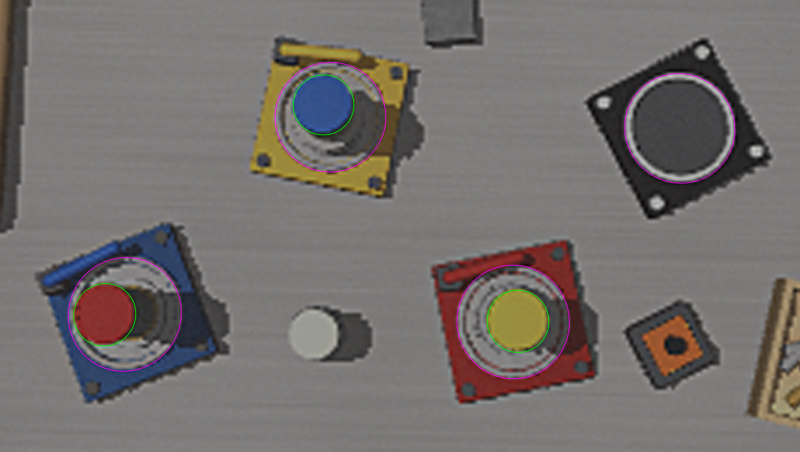

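View pics/os1.png

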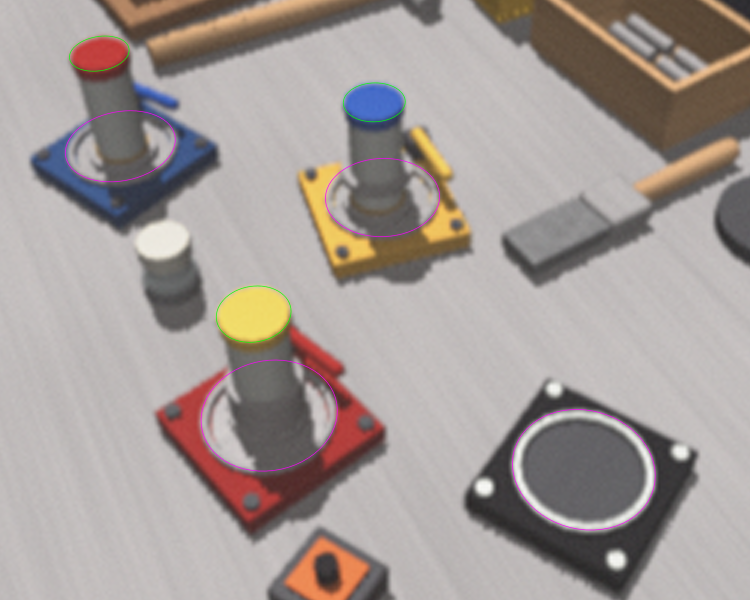

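The overlays of rings and caps fit both views to about 2 mm. I'll go above yellow first.

```bash
cat > to.py <<'E'
from h import *
import sys
s=monitor.observe(); print("t",round(s["time_s"],2),"pos",s["ee_pos"].round(4),"gap",round(s["finger_gap"],4),"F",s["wrist_force"].round(1),"q",s["joint_positions"].round(2))
Rm=R.from_rotvec(s["orientation"]).as_matrix(); print("axes",Rm.round(3).tolist())
for a in sys.argv[1:]:
    print(a,(Rm.T@(np.array([float(v) for v in a.split(",")])-s["ee_pos"])*1000).round(1))
E
python3 to.py .4722,-.028,.25
```

```text
t 1.6 pos [ 0.1624 -0.6035  0.2533] gap 0.0852 F [-0.3 -0.2 -0.3] q [-1.4   0.49  1.35  0.    1.3  -0.1 ]
axes [[0.0, 0.26, -0.966], [0.0, -0.966, -0.26], [-1.0, -0.0, -0.0]]
.4722,-.028,.25 [   3.3 -475.3 -448.7]
```

Call:
send_rows(
  plan=[
    [3,-475,-449,0,85],
    [3,-475,-449,0,85],
    [3,-475,-449,0,85],
    [3,-475,-449,0,85],
    [3,-475,-449,0,85],
    [3,-475,-449,0,85],
    [3,-475,-449,0,85],
    [3,-475,-449,0,85],
    [3,-475,-449,0,85],
    [3,-475,-449,0,85],
  ],
  newtons=45,
)

```text
time_s: 2.43
ee_pos: [0.3606, -0.235, 0.2516]
orientation: [2.082, 0.274, -2.081]
wrist_force: [1.3, -0.4, 0.0]
finger_gap: 0.0852
```

```bash
python3 to.py .4722,-.028,.25
```

```text
t 2.43 pos [ 0.3606 -0.235   0.2516] gap 0.0852 F [ 1.3 -0.4  0. ] q [-0.72  0.22  1.8   0.    1.12  0.59]
axes [[0.001, 0.259, -0.966], [-0.0, -0.966, -0.259], [-1.0, 0.001, -0.0]]
.4722,-.028,.25 [   1.6 -171.  -161.5]
```

Call:
send_rows(
  plan=[
    [2,-171,-161,0,85],
    [2,-171,-161,0,85],
    [2,-171,-161,0,85],
    [2,-171,-161,0,85],
    [2,-171,-161,0,85],
    [2,-171,-161,0,85],
    [2,-171,-161,0,85],
    [2,-171,-161,0,85],
    [2,-171,-161,0,85],
  ],
)

```text
time_s: 3.18
ee_pos: [0.4715, -0.0283, 0.2496]
orientation: [2.081, 0.275, -2.081]
wrist_force: [-0.4, -0.6, -0.6]
finger_gap: 0.085
```

```bash
python3 to.py .4722,-.028,.085; python3 - <<'E'
from h import *
p=grab_frame("wrist"); cv2.imwrite("pics/w1.png",p["frame"][:,:,::-1])
E
```

```text
t 3.18 pos [ 0.4715 -0.0283  0.2496] gap 0.085 F [-0.4 -0.6 -0.6] q [-0.19  0.28  1.71 -0.    1.14  1.12]
axes [[0.0, 0.26, -0.966], [-0.001, -0.966, -0.26], [-1.0, 0.001, -0.0]]
.4722,-.028,.085 [164.6  -0.2  -0.7]
```

View pics/w1.png

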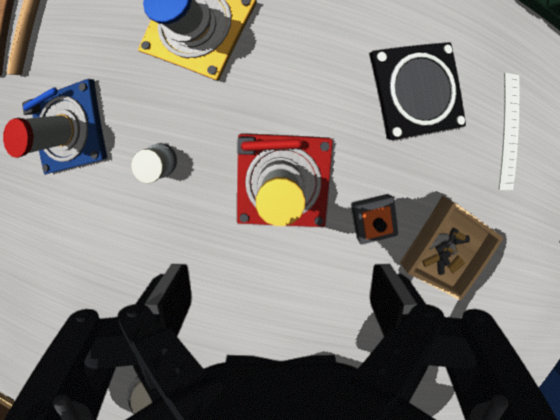

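The wrist view shows the yellow cap at column 281, midway between the fingers at about 280. Going down.

Call:
send_rows(
  plan=[
    [40,0,-1,0,85],
    [80,0,-1,0,85],
    [115,0,-1,0,85],
    [140,0,-1,0,85],
    [155,0,-1,0,85],
    [164,0,-1,0,85],
    [164,0,-1,0,85],
    [164,0,-1,0,85],
  ],
)

```text
time_s: 3.9
ee_pos: [0.4724, -0.0292, 0.086]
orientation: [2.082, 0.272, -2.082]
wrist_force: [-0.4, 0.3, -0.8]
finger_gap: 0.0846
```

```bash
python3 to.py .4722,-.028,.085; python3 - <<'E'
from h import *
p=grab_frame("side"); cv2.imwrite("pics/s2.png",cv2.resize(p["frame"][130:330,120:380,::-1],None,fx=3,fy=3))
E
```

```text
t 3.9 pos [ 0.4724 -0.0292  0.086 ] gap 0.0846 F [-0.4  0.3 -0.8] q [-0.19  0.54  1.89 -0.    0.71  1.12]
axes [[0.0, 0.258, -0.966], [-0.001, -0.966, -0.258], [-1.0, 0.001, -0.0]]
.4722,-.028,.085 [ 1.  -1.2 -0.1]
```

View pics/s2.png

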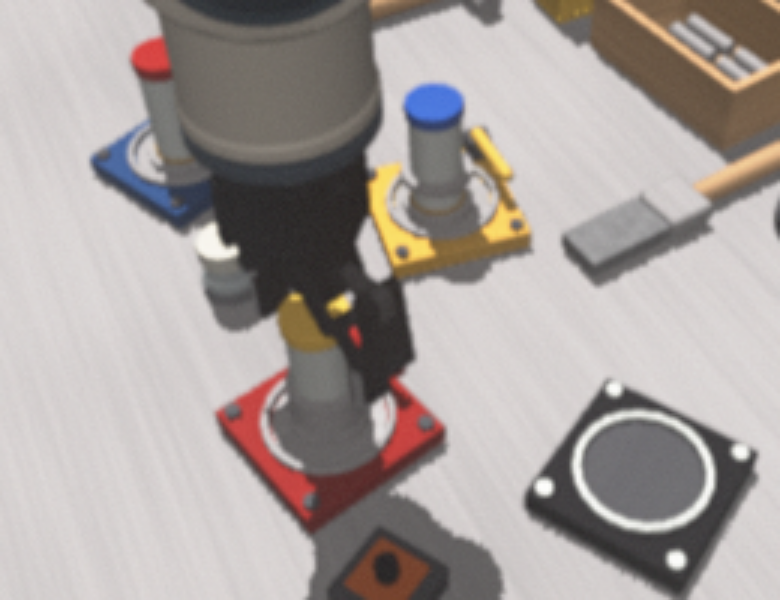

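Call:
send_rows(
  plan=[
    [8,-1,0,0,85],
    [8,-1,0,0,70],
    [8,-1,0,0,55],
    [8,-1,0,0,45],
    [8,-1,0,0,30],
    [8,-1,0,0,30],
    [8,-1,0,0,30],
    [8,-1,0,0,30],
    [8,-1,0,0,30],
    [8,-1,0,0,30],
  ],
)

```text
time_s: 4.78
ee_pos: [0.4726, -0.028, 0.0788]
orientation: [2.083, 0.272, -2.08]
wrist_force: [-1.4, 2.3, 7.4]
finger_gap: 0.0375
```

```bash
python3 to.py .6197,-.1557,.2; python3 - <<'E'
from h import *
p=grab_frame("side"); cv2.imwrite("pics/s3.png",cv2.resize(p["frame"][180:310,150:320,::-1],None,fx=4.5,fy=4.5,interpolation=cv2.INTER_CUBIC))
p=grab_frame("wrist"); cv2.imwrite("pics/w3.png",p["frame"][:,:,::-1])
E
```

```text
t 4.78 pos [ 0.4726 -0.028   0.0788] gap 0.0375 F [-1.4  2.3  7.4] q [-0.19  0.56  1.89 -0.    0.69  1.12]
axes [[0.002, 0.258, -0.966], [-0.001, -0.966, -0.258], [-1.0, 0.001, -0.002]]
.6197,-.1557,.2 [-120.8  161.5 -109.3]
```

View pics/s3.png

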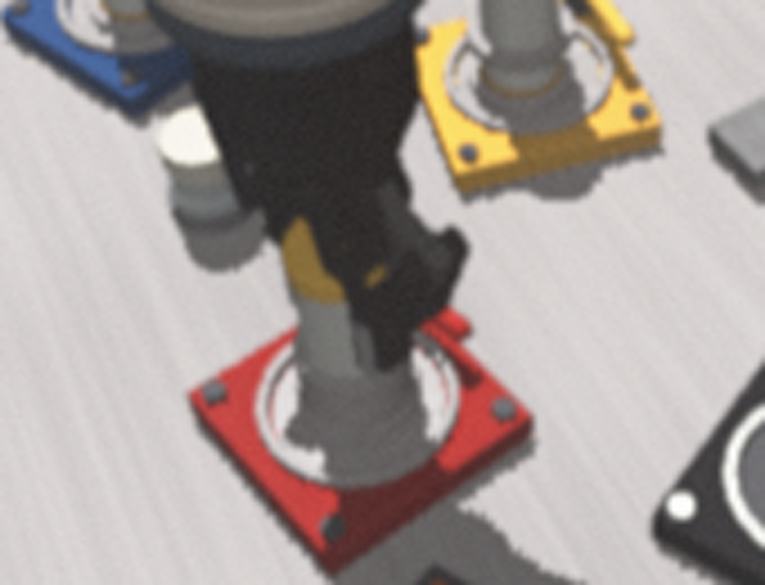

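View pics/w3.png

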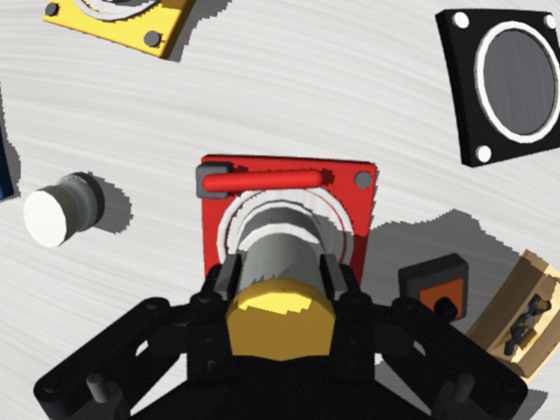

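Gripped at 37.5 mm on the tube. I'll lift and check.

Call:
send_rows(
  plan=[
    [-10,0,0,0,30],
    [-25,0,0,0,30],
    [-45,0,0,0,30],
    [-65,0,0,0,30],
    [-80,0,0,0,30],
    [-80,0,0,0,30],
    [-80,0,0,0,30],
  ],
)

```text
time_s: 5.47
ee_pos: [0.4727, -0.0279, 0.1591]
orientation: [2.085, 0.272, -2.078]
wrist_force: [-0.3, -0.5, -3.8]
finger_gap: 0.0378
```

```bash
python3 to.py .6197,-.1557,.16; python3 - <<'E'
from h import *
p=grab_frame("side"); cv2.imwrite("pics/s4.png",cv2.resize(p["frame"][130:330,120:380,::-1],None,fx=3,fy=3,interpolation=cv2.INTER_CUBIC))
E
```

```text
t 5.47 pos [ 0.4727 -0.0279  0.1591] gap 0.0378 F [-0.3 -0.5 -3.8] q [-0.18  0.41  1.82 -0.    0.9   1.12]
axes [[0.003, 0.258, -0.966], [-0.001, -0.966, -0.258], [-1.0, 0.002, -0.003]]
.6197,-.1557,.16 [  -0.2  161.4 -109. ]
```

View pics/s4.png

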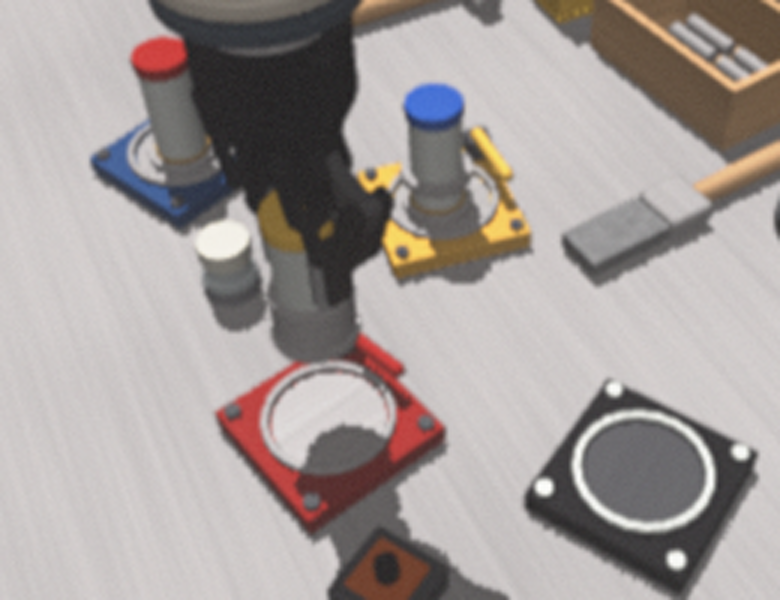

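Yellow is held upright clear of the red fixture. Over to the block.

Call:
send_rows(
  plan=[
    [0,20,-14,0,30],
    [0,45,-30,0,30],
    [0,73,-49,0,30],
    [0,100,-68,0,30],
    [0,125,-85,0,30],
    [0,145,-98,0,30],
    [0,157,-106,0,30],
    [0,161,-109,0,30],
    [0,161,-109,0,30],
    [0,161,-109,0,30],
  ],
)

```text
time_s: 6.35
ee_pos: [0.6181, -0.1546, 0.1576]
orientation: [2.082, 0.274, -2.083]
wrist_force: [-0.0, 1.0, -3.4]
finger_gap: 0.0377
```

```bash
python3 to.py .6197,-.1557,.079; python3 - <<'E'
from ov import *
ov("top","pics/ot5.png",(250,150,400,290)); ov("side","pics/os5.png",(200,130,400,340))
E
```

```text
t 6.35 pos [ 0.6181 -0.1546  0.1576] gap 0.0377 F [-0.   1.  -3.4] q [-0.34  0.61  1.42  0.    1.12  0.97]
axes [[-0.0, 0.258, -0.966], [0.0, -0.966, -0.258], [-1.0, -0.0, 0.0]]
.6197,-.1557,.079 [78.6  1.5 -1.3]
```

View pics/os5.png

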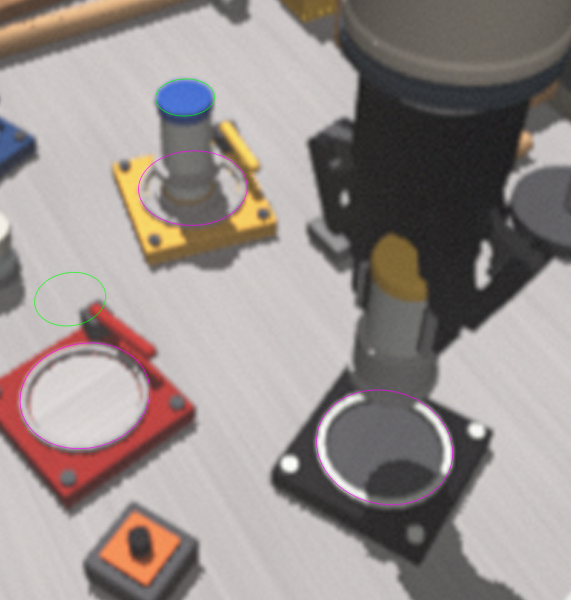

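Call:
send_rows(
  plan=[
    [20,1,-1,0,30],
    [40,1,-1,0,30],
    [57,1,-1,0,30],
    [66,1,-1,0,30],
    [72,1,-1,0,30],
    [74,1,-1,0,30],
    [75,1,-1,0,30],
    [75,1,-1,0,30],
  ],
)

```text
time_s: 7.12
ee_pos: [0.6197, -0.1551, 0.084]
orientation: [2.083, 0.273, -2.08]
wrist_force: [0.4, -0.4, -3.5]
finger_gap: 0.0375
```

```bash
python3 to.py .6197,-.1557,.079
```

```text
t 7.12 pos [ 0.6197 -0.1551  0.084 ] gap 0.0375 F [ 0.4 -0.4 -3.5] q [-0.34  0.7   1.47 -0.    0.97  0.97]
axes [[0.001, 0.259, -0.966], [-0.0, -0.966, -0.259], [-1.0, 0.001, -0.001]]
.6197,-.1557,.079 [5.  0.6 0.2]
```

Call:
send_rows(
  plan=[
    [2,0,0,0,30],
    [4,0,0,0,30],
    [5,0,0,0,30],
    [5,0,0,0,30],
    [5,0,0,0,30],
  ],
)

```text
time_s: 7.53
ee_pos: [0.6197, -0.1551, 0.079]
orientation: [2.083, 0.273, -2.08]
wrist_force: [0.1, -0.2, -2.7]
finger_gap: 0.0378
```

```bash
python3 to.py .6197,-.1557,.079
```

```text
t 7.53 pos [ 0.6197 -0.1551  0.079 ] gap 0.0378 F [ 0.1 -0.2 -2.7] q [-0.34  0.71  1.47 -0.    0.96  0.97]
axes [[0.001, 0.259, -0.966], [-0.0, -0.966, -0.259], [-1.0, 0.001, -0.001]]
.6197,-.1557,.079 [-0.   0.6  0.1]
```

Call:
send_rows(
  plan=[
    [0.5,0,0,0,30],
    [1,0,0,0,30],
    [1,0,0,0,30],
    [1,0,0,0,30],
  ],
)

```text
time_s: 7.87
ee_pos: [0.6197, -0.1551, 0.0789]
orientation: [2.083, 0.273, -2.08]
wrist_force: [-5.1, 2.1, 10.5]
finger_gap: 0.0376
```

Contact. Releasing.

Call:
send_rows(
  plan=[
    [0,0,0,0,42],
    [0,0,0,0,50],
    [0,0,0,0,60],
    [0,0,0,0,75],
    [0,0,0,0,85],
    [0,0,0,0,85],
    [0,0,0,0,85],
    [0,0,0,0,85],
  ],
)

```text
time_s: 8.53
ee_pos: [0.6197, -0.1551, 0.0788]
orientation: [2.083, 0.273, -2.08]
wrist_force: [-0.6, 0.2, 0.7]
finger_gap: 0.0849
```

```bash
python3 to.py ; python3 - <<'E'
from ov import *
ov("side","pics/os6.png",(200,130,400,340))
E
```

```text
t 8.53 pos [ 0.6197 -0.1551  0.0788] gap 0.0849 F [-0.6  0.2  0.7] q [-0.34  0.71  1.47 -0.    0.96  0.97]
axes [[0.002, 0.259, -0.966], [-0.001, -0.966, -0.259], [-1.0, 0.001, -0.001]]
```

View pics/os6.png

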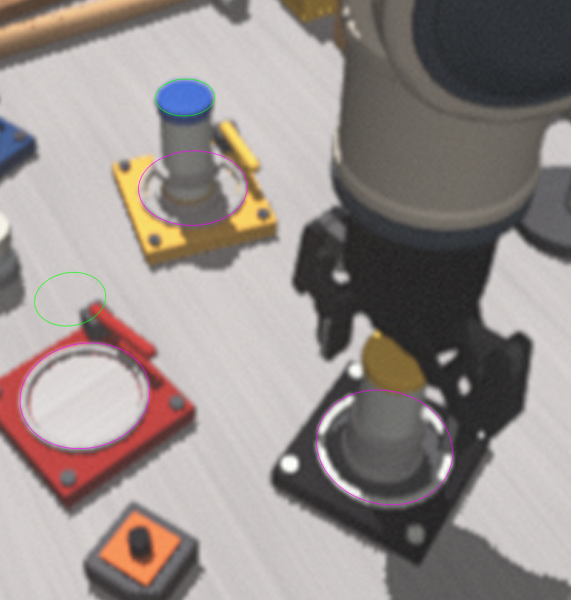

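Yellow stands centred in the block's ring and is released. Going up, then on to red.

Call:
send_rows(
  plan=[
    [-20,0,0,0,85],
    [-50,0,0,0,85],
    [-90,0,0,0,85],
    [-130,0,0,0,85],
    [-165,0,0,0,85],
    [-170,0,0,0,85],
    [-170,0,0,0,85],
  ],
)

```text
time_s: 9.17
ee_pos: [0.6206, -0.1553, 0.2516]
orientation: [2.087, 0.271, -2.074]
wrist_force: [-0.5, 1.0, -1.5]
finger_gap: 0.0848
```

```bash
python3 to.py .47,.2525,.25
```

```text
t 9.17 pos [ 0.6206 -0.1553  0.2516] gap 0.0848 F [-0.5  1.  -1.5] q [-0.34  0.51  1.31 -0.    1.31  0.97]
axes [[0.006, 0.259, -0.966], [-0.002, -0.966, -0.259], [-1.0, 0.004, -0.006]]
.47,.2525,.25 [-3.000e-01 -4.329e+02  3.980e+01]
```

Call:
send_rows(
  plan=[
    [0,-433,40,0,85],
    [0,-433,40,0,85],
    [0,-433,40,0,85],
    [0,-433,40,0,85],
    [0,-433,40,0,85],
    [0,-433,40,0,85],
    [0,-433,40,0,85],
    [0,-433,40,0,85],
    [0,-433,40,0,85],
    [0,-433,40,0,85],
  ],
)

```text
time_s: 10.0
ee_pos: [0.4741, 0.2376, 0.2482]
orientation: [2.084, 0.27, -2.076]
wrist_force: [1.8, 0.2, -0.8]
finger_gap: 0.0849
```

```bash
python3 to.py .47,.2525,.25; python3 - <<'E'
from ov import *
ov("top","pics/ot7.png",(230,160,400,290),FT={"y":(.6197,-.1551)})
E
```

```text
t 10.0 pos [0.4741 0.2376 0.2482] gap 0.0849 F [ 1.8  0.2 -0.8] q [ 0.35  0.37  1.59 -0.    1.19  1.67]
axes [[0.004, 0.259, -0.966], [-0.003, -0.966, -0.259], [-1.0, 0.004, -0.003]]
.47,.2525,.25 [ -1.9 -15.4   0. ]
```

View pics/ot7.png

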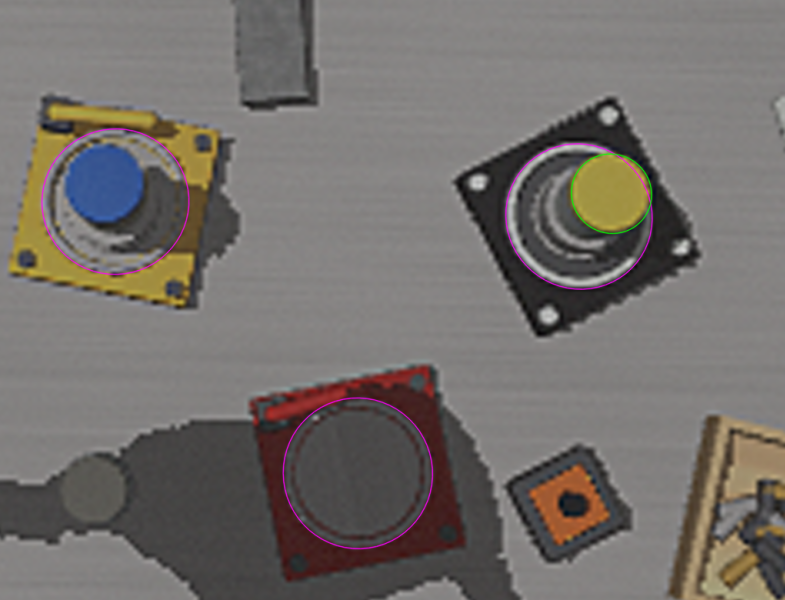

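Yellow stands where predicted. Next, over red and down.

Call:
send_rows(
  plan=[
    [0,-15,0,0,85],
    [0,-15,0,0,85],
    [10,-15,0,0,85],
    [40,-15,0,0,85],
    [80,-15,0,0,85],
    [115,-15,0,0,85],
    [140,-15,0,0,85],
    [155,-15,0,0,85],
    [160,-15,0,0,85],
    [160,-15,0,0,85],
  ],
)

```text
time_s: 10.88
ee_pos: [0.4673, 0.2565, 0.0863]
orientation: [2.079, 0.274, -2.08]
wrist_force: [-0.4, -0.5, -0.3]
finger_gap: 0.0853
```

```bash
python3 to.py .47,.2525,.078; python3 - <<'E'
from h import *
p=grab_frame("wrist"); cv2.imwrite("pics/w8.png",p["frame"][:,:,::-1])
E
```

```text
t 10.88 pos [0.4673 0.2565 0.0863] gap 0.0853 F [-0.4 -0.5 -0.3] q [ 0.39  0.59  1.74 -0.    0.81  1.7 ]
axes [[-0.0, 0.261, -0.965], [-0.002, -0.965, -0.261], [-1.0, 0.002, 0.001]]
.47,.2525,.078 [ 8.3  4.5 -1.6]
```

View pics/w8.png

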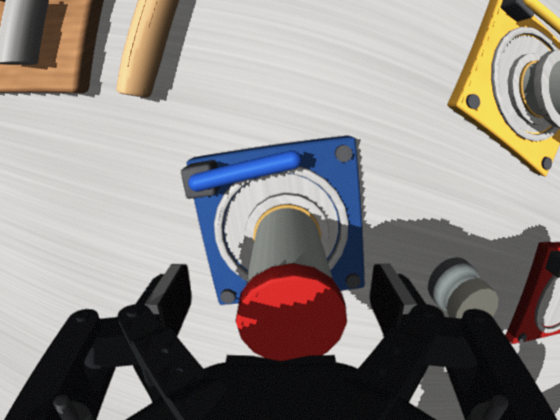

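The cap at column 291 confirms the computed 4.5 mm offset. Correcting and closing.

Call:
send_rows(
  plan=[
    [4,4.5,-1.5,0,85],
    [8,4.5,-1.5,0,85],
    [8,4.5,-1.5,0,70],
    [8,4.5,-1.5,0,55],
    [8,4.5,-1.5,0,45],
    [8,4.5,-1.5,0,30],
    [8,4.5,-1.5,0,30],
    [8,4.5,-1.5,0,30],
    [8,4.5,-1.5,0,30],
    [8,4.5,-1.5,0,30],
  ],
)

```text
time_s: 11.77
ee_pos: [0.4707, 0.2533, 0.08]
orientation: [2.082, 0.275, -2.077]
wrist_force: [-1.2, 0.9, 5.6]
finger_gap: 0.0375
```

```bash
python3 to.py .47,.2525,.078; python3 - <<'E'
from h import *
p=grab_frame("wrist"); cv2.imwrite("pics/w9.png",p["frame"][:,:,::-1])
E
```

```text
t 11.77 pos [0.4707 0.2533 0.08  ] gap 0.0375 F [-1.2  0.9  5.6] q [ 0.38  0.61  1.74 -0.    0.79  1.69]
axes [[0.003, 0.261, -0.965], [-0.001, -0.965, -0.261], [-1.0, 0.002, -0.002]]
.47,.2525,.078 [2.  0.6 0.9]
```

View pics/w9.png

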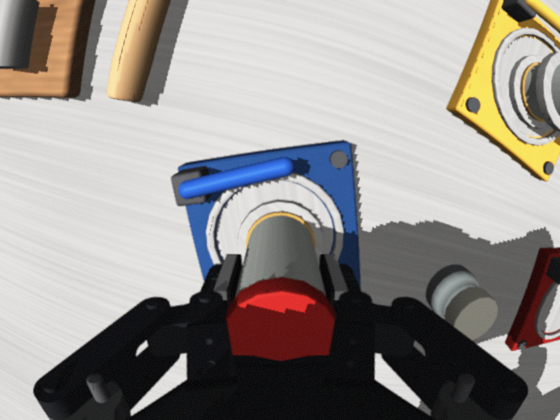

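Call:
send_rows(
  plan=[
    [-10,0,0,0,30],
    [-25,0,0,0,30],
    [-45,0,0,0,30],
    [-70,0,0,0,30],
    [-90,0,0,0,30],
    [-90,0,0,0,30],
    [-90,0,0,0,30],
  ],
)

```text
time_s: 12.4
ee_pos: [0.4708, 0.2535, 0.1712]
orientation: [2.085, 0.276, -2.075]
wrist_force: [-0.5, 0.4, -4.2]
finger_gap: 0.0375
```

```bash
python3 to.py .471,-.0313,.17; python3 - <<'E'
from h import *
p=grab_frame("side"); cv2.imwrite("pics/s10.png",cv2.resize(p["frame"][80:330,120:380,::-1],None,fx=2.4,fy=2.4,interpolation=cv2.INTER_CUBIC))
E
```

```text
t 12.4 pos [0.4708 0.2535 0.1712] gap 0.0375 F [-0.5  0.4 -4.2] q [ 0.38  0.47  1.67 -0.    1.    1.69]
axes [[0.005, 0.261, -0.965], [-0.0, -0.965, -0.261], [-1.0, 0.001, -0.004]]
.471,-.0313,.17 [  1.2 275.   74.2]
```

View pics/s10.png

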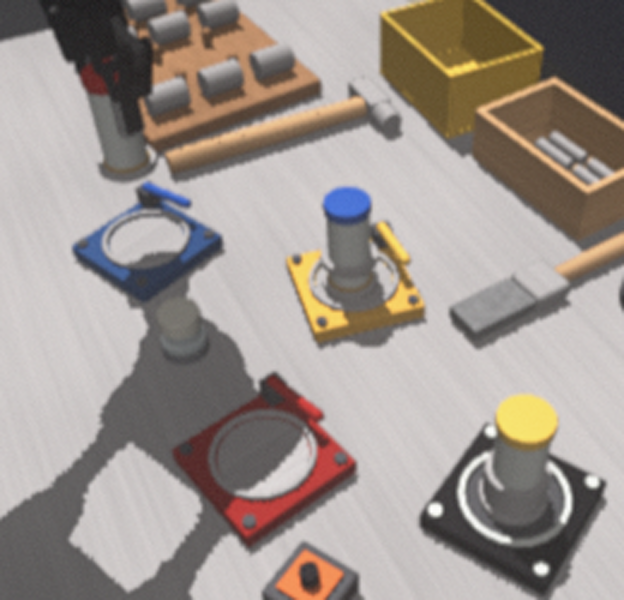

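Red is held upright. Taking it to its own fixture.

Call:
send_rows(
  plan=[
    [0,30,8,0,30],
    [0,68,18,0,30],
    [0,106,29,0,30],
    [0,144,39,0,30],
    [0,182,49,0,30],
    [0,215,58,0,30],
    [0,245,66,0,30],
    [0,265,72,0,30],
    [0,275,74,0,30],
    [0,275,74,0,30],
  ],
)

```text
time_s: 13.28
ee_pos: [0.4702, -0.0331, 0.1695]
orientation: [2.082, 0.273, -2.08]
wrist_force: [-0.0, 1.1, -3.2]
finger_gap: 0.0374
```

```bash
python3 to.py .471,-.0313,.08
```

```text
t 13.28 pos [ 0.4702 -0.0331  0.1695] gap 0.0374 F [-0.   1.1 -3.2] q [-0.2   0.4   1.82 -0.    0.93  1.11]
axes [[0.001, 0.259, -0.966], [-0.001, -0.966, -0.259], [-1.0, 0.001, -0.001]]
.471,-.0313,.08 [89.5 -1.6 -1.1]
```

Call:
send_rows(
  plan=[
    [10,-1.5,-1,0,30],
    [30,-1.5,-1,0,30],
    [52,-1.5,-1,0,30],
    [68,-1.5,-1,0,30],
    [78,-1.5,-1,0,30],
    [83,-1.5,-1,0,30],
    [85,-1.5,-1,0,30],
    [86,-1.5,-1,0,30],
    [86,-1.5,-1,0,30],
  ],
)

```text
time_s: 14.03
ee_pos: [0.4711, -0.0311, 0.0837]
orientation: [2.082, 0.273, -2.079]
wrist_force: [0.5, 0.5, -3.2]
finger_gap: 0.0374
```

```bash
python3 to.py .471,-.0313,.08
```

```text
t 14.03 pos [ 0.4711 -0.0311  0.0837] gap 0.0374 F [ 0.5  0.5 -3.2] q [-0.19  0.55  1.89 -0.    0.7   1.12]
axes [[0.002, 0.259, -0.966], [-0.001, -0.966, -0.259], [-1.0, 0.001, -0.001]]
.471,-.0313,.08 [3.7 0.2 0.1]
```

Call:
send_rows(
  plan=[
    [2,0,0,0,30],
    [3,0,0,0,30],
    [4,0,0,0,30],
    [4.5,0,0,0,30],
    [4.5,0,0,0,30],
    [4.5,0,0,0,30],
  ],
)

```text
time_s: 14.53
ee_pos: [0.4713, -0.0311, 0.08]
orientation: [2.083, 0.273, -2.078]
wrist_force: [-2.6, 1.8, 15.2]
finger_gap: 0.0374
```

Contact at the expected height. Releasing.

Call:
send_rows(
  plan=[
    [0,0,0,0,42],
    [0,0,0,0,50],
    [0,0,0,0,60],
    [0,0,0,0,75],
    [0,0,0,0,85],
    [0,0,0,0,85],
    [0,0,0,0,85],
  ],
)

```text
time_s: 15.12
ee_pos: [0.4712, -0.0311, 0.0799]
orientation: [2.083, 0.273, -2.079]
wrist_force: [0.3, 0.1, 0.1]
finger_gap: 0.0852
```

Call:
send_rows(
  plan=[
    [-20,0,0,0,85],
    [-50,0,0,0,85],
    [-90,0,0,0,85],
    [-130,0,0,0,85],
    [-165,0,0,0,85],
    [-170,0,0,0,85],
    [-170,0,0,0,85],
  ],
)

```text
time_s: 15.7
ee_pos: [0.4719, -0.0312, 0.2521]
orientation: [2.087, 0.271, -2.073]
wrist_force: [0.2, -0.7, -1.0]
finger_gap: 0.0848
```

```bash
python3 to.py .6175,.109,.25; python3 - <<'E'
from ov import *
ov("side","pics/os11.png",(140,130,390,330),FT={"y":(.6197,-.1551),"r":(.4713,-.0311),"b":(.6175,.109)})
E
```

```text
t 15.7 pos [ 0.4719 -0.0312  0.2521] gap 0.0848 F [ 0.2 -0.7 -1. ] q [-0.19  0.28  1.71 -0.    1.14  1.12]
axes [[0.007, 0.259, -0.966], [-0.002, -0.966, -0.259], [-1.0, 0.004, -0.006]]
.6175,.109,.25 [   2.9  -97.7 -176.9]
```

View pics/os11.png

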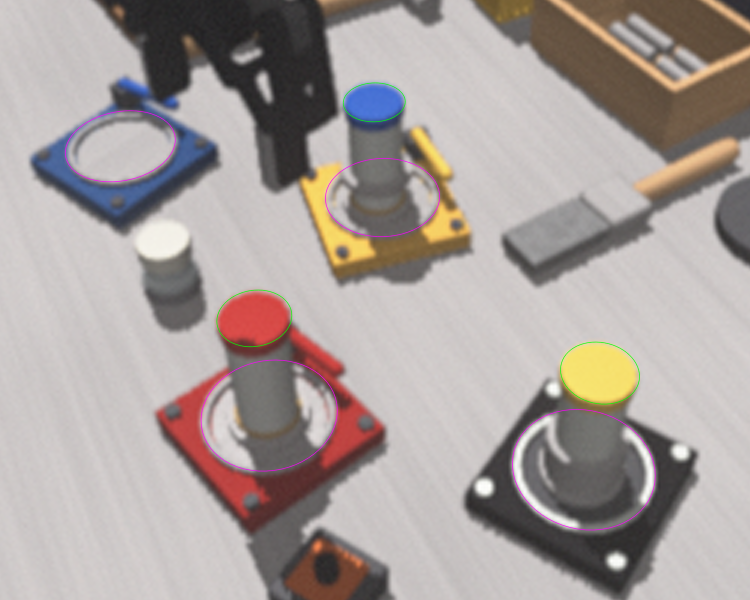

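Red stands centred in its fixture. On to blue.

Call:
send_rows(
  plan=[
    [2,-18,-33,0,85],
    [2,-36,-66,0,85],
    [2,-55,-99,0,85],
    [2,-73,-132,0,85],
    [2,-88,-160,0,85],
    [2,-98,-177,0,85],
    [2,-98,-177,0,85],
    [2,-98,-177,0,85],
    [2,-98,-177,0,85],
  ],
)

```text
time_s: 16.5
ee_pos: [0.6155, 0.1091, 0.2469]
orientation: [2.081, 0.272, -2.08]
wrist_force: [0.1, 0.1, -0.1]
finger_gap: 0.085
```

```bash
python3 to.py .6175,.109,.079
```

```text
t 16.5 pos [0.6155 0.1091 0.2469] gap 0.085 F [ 0.1  0.1 -0.1] q [ 0.08  0.5   1.35 -0.    1.29  1.39]
axes [[0.001, 0.259, -0.966], [-0.002, -0.966, -0.259], [-1.0, 0.002, -0.0]]
.6175,.109,.079 [167.9   0.3  -1.8]
```

Call:
send_rows(
  plan=[
    [20,0,-2,0,85],
    [55,0,-2,0,85],
    [90,0,-2,0,85],
    [122,0,-2,0,85],
    [145,0,-2,0,85],
    [158,0,-2,0,85],
    [165,0,-2,0,85],
    [168,0,-2,0,85],
    [168,0,-2,0,85],
  ],
)

```text
time_s: 17.25
ee_pos: [0.6173, 0.1088, 0.0788]
orientation: [2.081, 0.272, -2.081]
wrist_force: [-0.0, 0.5, -0.4]
finger_gap: 0.085
```

```bash
python3 to.py .6175,.109,.079; python3 - <<'E'
from h import *
p=grab_frame("wrist"); cv2.imwrite("pics/w12.png",p["frame"][:,:,::-1])
E
```

```text
t 17.25 pos [0.6173 0.1088 0.0788] gap 0.085 F [-0.   0.5 -0.4] q [ 0.08  0.7   1.5  -0.    0.94  1.39]
axes [[0.0, 0.259, -0.966], [-0.002, -0.966, -0.259], [-1.0, 0.002, 0.0]]
.6175,.109,.079 [-0.2 -0.1 -0.3]
```

View pics/w12.png

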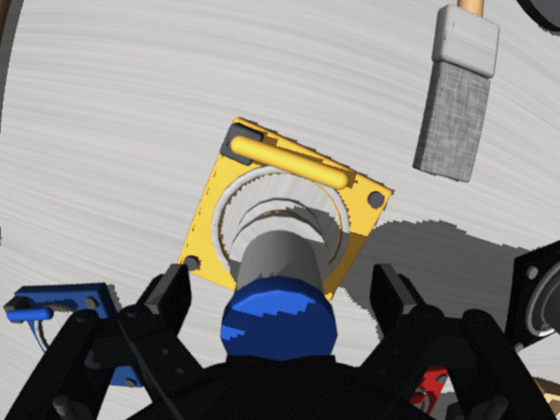

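The blue cap is centred between the fingers (column 279). Closing.

Call:
send_rows(
  plan=[
    [0,0,0,0,70],
    [0,0,0,0,55],
    [0,0,0,0,45],
    [0,0,0,0,30],
    [0,0,0,0,30],
    [0,0,0,0,30],
    [0,0,0,0,30],
    [0,0,0,0,30],
  ],
)

```text
time_s: 17.97
ee_pos: [0.6179, 0.1092, 0.0801]
orientation: [2.083, 0.272, -2.079]
wrist_force: [-1.8, 1.3, 6.5]
finger_gap: 0.0373
```

Call:
send_rows(
  plan=[
    [-10,0,0,0,30],
    [-25,0,0,0,30],
    [-45,0,0,0,30],
    [-70,0,0,0,30],
    [-90,0,0,0,30],
    [-90,0,0,0,30],
    [-90,0,0,0,30],
  ],
)

```text
time_s: 18.55
ee_pos: [0.6182, 0.1094, 0.1716]
orientation: [2.086, 0.272, -2.076]
wrist_force: [-0.5, -0.4, -2.6]
finger_gap: 0.0378
```

```bash
python3 to.py .4698,.2579,.169; python3 - <<'E'
from h import *
p=grab_frame("side"); cv2.imwrite("pics/s13.png",cv2.resize(p["frame"][80:330,120:380,::-1],None,fx=2.4,fy=2.4,interpolation=cv2.INTER_CUBIC))
E
```

```text
t 18.55 pos [0.6182 0.1094 0.1716] gap 0.0378 F [-0.5 -0.4 -2.6] q [ 0.08  0.58  1.43 -0.    1.12  1.39]
axes [[0.005, 0.259, -0.966], [-0.001, -0.966, -0.259], [-1.0, 0.003, -0.004]]
.4698,.2579,.169 [   1.7 -181.8  104.9]
```

View pics/s13.png

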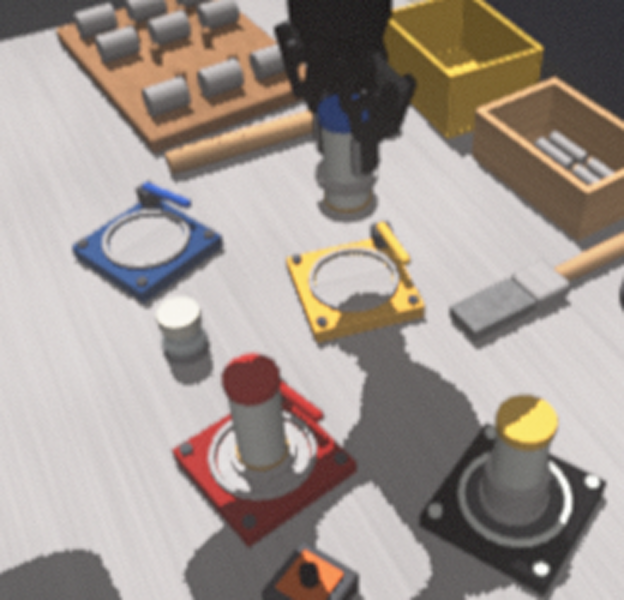

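Blue is held upright. Carrying it to the blue fixture.

Call:
send_rows(
  plan=[
    [0,-22,13,0,30],
    [0,-50,29,0,30],
    [0,-80,46,0,30],
    [0,-110,63,0,30],
    [0,-138,80,0,30],
    [0,-160,92,0,30],
    [0,-175,101,0,30],
    [0,-182,105,0,30],
    [0,-182,105,0,30],
    [0,-182,105,0,30],
  ],
)

```text
time_s: 19.43
ee_pos: [0.4692, 0.2577, 0.1694]
orientation: [2.082, 0.272, -2.078]
wrist_force: [0.1, -0.1, -2.2]
finger_gap: 0.0377
```

```bash
python3 to.py .4698,.2579,.08; python3 - <<'E'
from ov import *
ov("top","pics/ot14.png",(150,170,320,300)); 
E
```

```text
t 19.43 pos [0.4692 0.2577 0.1694] gap 0.0377 F [ 0.1 -0.1 -2.2] q [ 0.39  0.47  1.67 -0.    1.    1.7 ]
axes [[0.002, 0.259, -0.966], [-0.002, -0.966, -0.259], [-1.0, 0.002, -0.002]]
.4698,.2579,.08 [89.4 -0.2 -0.5]
```

View pics/ot14.png

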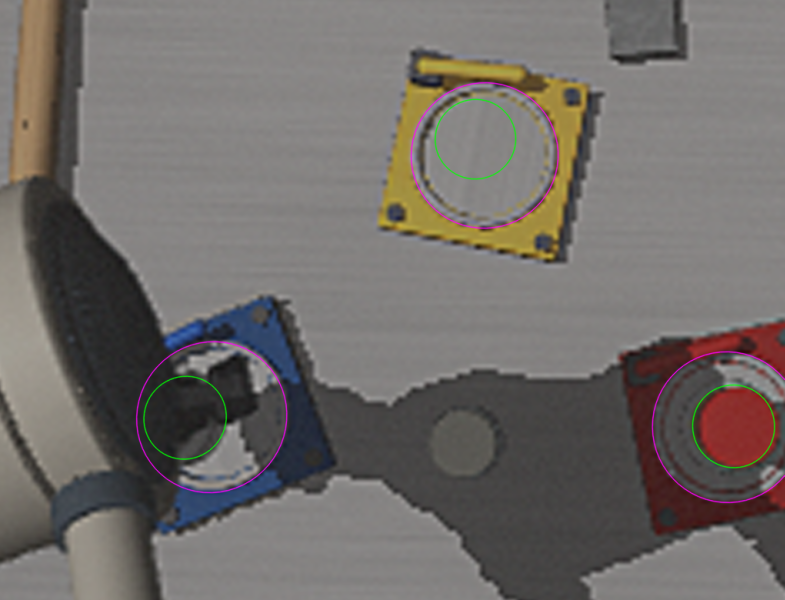

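Call:
send_rows(
  plan=[
    [10,0,0,0,30],
    [30,0,0,0,30],
    [52,0,0,0,30],
    [68,0,0,0,30],
    [78,0,0,0,30],
    [83,0,0,0,30],
    [85,0,0,0,30],
    [86,0,0,0,30],
    [86,0,0,0,30],
  ],
)

```text
time_s: 20.23
ee_pos: [0.4703, 0.2573, 0.0839]
orientation: [2.084, 0.272, -2.078]
wrist_force: [0.2, 0.1, -1.1]
finger_gap: 0.0378
```

```bash
python3 to.py .4698,.2579,.08
```

```text
t 20.23 pos [0.4703 0.2573 0.0839] gap 0.0378 F [ 0.2  0.1 -1.1] q [ 0.39  0.6   1.74 -0.    0.8   1.7 ]
axes [[0.003, 0.259, -0.966], [-0.002, -0.966, -0.259], [-1.0, 0.002, -0.003]]
.4698,.2579,.08 [ 3.9 -0.7  0.3]
```

Call:
send_rows(
  plan=[
    [2,0,0,0,30],
    [3,0,0,0,30],
    [4,0,0,0,30],
    [4.5,0,0,0,30],
    [4.5,0,0,0,30],
    [4.5,0,0,0,30],
  ],
)

```text
time_s: 20.73
ee_pos: [0.4706, 0.2575, 0.0801]
orientation: [2.085, 0.272, -2.077]
wrist_force: [-1.7, 0.5, 9.3]
finger_gap: 0.0376
```

Contact. Releasing and rising.

Call:
send_rows(
  plan=[
    [0,0,0,0,42],
    [0,0,0,0,50],
    [0,0,0,0,60],
    [0,0,0,0,75],
    [0,0,0,0,85],
    [0,0,0,0,85],
    [0,0,0,0,85],
  ],
)

```text
time_s: 21.32
ee_pos: [0.4706, 0.2575, 0.08]
orientation: [2.085, 0.272, -2.077]
wrist_force: [0.5, 0.6, -0.3]
finger_gap: 0.085
```

Call:
send_rows(
  plan=[
    [-20,0,0,0,85],
    [-50,0,0,0,85],
    [-90,0,0,0,85],
    [-130,0,0,0,85],
    [-165,0,0,0,85],
    [-170,0,0,0,85],
    [-170,0,0,0,85],
  ],
)

```text
time_s: 21.9
ee_pos: [0.4708, 0.2581, 0.2525]
orientation: [2.091, 0.274, -2.072]
wrist_force: [-0.5, -0.4, -0.3]
finger_gap: 0.085
```

```bash
python3 to.py .6197,-.1551,.25; python3 - <<'E'
from ov import *
ov("side","pics/os15.png",(140,110,390,330),FT={"y":(.6197,-.1551),"r":(.4713,-.0311),"b":(.4706,.2575)})
E
```

```text
t 21.9 pos [0.4708 0.2581 0.2525] gap 0.085 F [-0.5 -0.4 -0.3] q [ 0.39  0.37  1.57 -0.    1.2   1.7 ]
axes [[0.009, 0.259, -0.966], [0.001, -0.966, -0.259], [-1.0, 0.002, -0.009]]
.6197,-.1551,.25 [  3.5 437.7 -36.8]
```

View pics/os15.png

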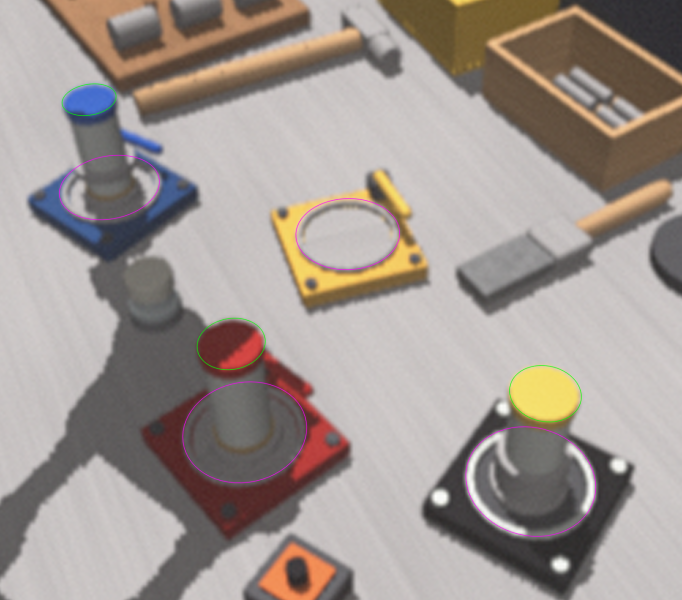

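Blue is seated in its fixture. Back to yellow in the block.

Call:
send_rows(
  plan=[
    [3,438,-37,0,85],
    [3,438,-37,0,85],
    [3,438,-37,0,85],
    [3,438,-37,0,85],
    [3,438,-37,0,85],
    [3,438,-37,0,85],
    [3,438,-37,0,85],
    [3,438,-37,0,85],
    [3,438,-37,0,85],
    [3,438,-37,0,85],
  ],
)

```text
time_s: 22.78
ee_pos: [0.6108, -0.1362, 0.2464]
orientation: [2.085, 0.274, -2.079]
wrist_force: [0.8, 1.2, -0.1]
finger_gap: 0.0849
```

```bash
python3 to.py .6197,-.1551,.25
```

```text
t 22.78 pos [ 0.6108 -0.1362  0.2464] gap 0.0849 F [ 0.8  1.2 -0.1] q [-0.32  0.5   1.35  0.    1.29  0.99]
axes [[0.003, 0.258, -0.966], [0.001, -0.966, -0.258], [-1.0, 0.0, -0.003]]
.6197,-.1551,.25 [-3.6 20.5 -3.7]
```

Call:
send_rows(
  plan=[
    [0,20,-4,0,85],
    [0,20,-4,0,85],
    [0,20,-4,0,85],
  ],
)

```text
time_s: 23.03
ee_pos: [0.6192, -0.1555, 0.2438]
orientation: [2.083, 0.274, -2.085]
wrist_force: [0.3, -0.4, -0.3]
finger_gap: 0.085
```

```bash
python3 to.py .6197,-.1551,.079
```

```text
t 23.03 pos [ 0.6192 -0.1555  0.2438] gap 0.085 F [ 0.3 -0.4 -0.3] q [-0.34  0.52  1.32  0.    1.3   0.97]
axes [[-0.001, 0.257, -0.967], [0.002, -0.967, -0.257], [-1.0, -0.002, 0.0]]
.6197,-.1551,.079 [ 1.648e+02  1.000e-01 -6.000e-01]
```

Call:
send_rows(
  plan=[
    [20,0,-0.5,0,85],
    [55,0,-0.5,0,85],
    [90,0,-0.5,0,85],
    [122,0,-0.5,0,85],
    [145,0,-0.5,0,85],
    [158,0,-0.5,0,85],
    [164,0,-0.5,0,85],
    [165,0,-0.5,0,85],
    [165,0,-0.5,0,85],
  ],
)

```text
time_s: 23.78
ee_pos: [0.6194, -0.1543, 0.0789]
orientation: [2.083, 0.275, -2.085]
wrist_force: [-0.7, 0.2, 0.4]
finger_gap: 0.0848
```

```bash
python3 to.py .6197,-.1551,.079; python3 - <<'E'
from h import *
p=grab_frame("wrist"); cv2.imwrite("pics/w16.png",p["frame"][:,:,::-1])
E
```

```text
t 23.78 pos [ 0.6194 -0.1543  0.0789] gap 0.0848 F [-0.7  0.2  0.4] q [-0.34  0.71  1.47  0.    0.96  0.97]
axes [[-0.001, 0.257, -0.966], [0.002, -0.966, -0.257], [-1.0, -0.002, 0.001]]
.6197,-.1551,.079 [-0.1  0.8 -0.1]
```

View pics/w16.png

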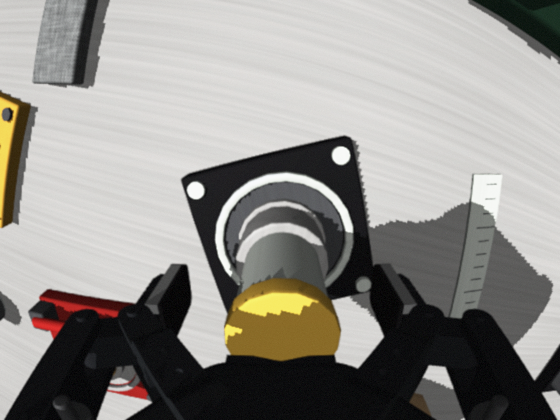

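The yellow cap is centred at about column 282. Closing and lifting.

Call:
send_rows(
  plan=[
    [0,0.5,0,0,70],
    [0,0.5,0,0,55],
    [0,0.5,0,0,45],
    [0,0.5,0,0,30],
    [0,0.5,0,0,30],
    [0,0.5,0,0,30],
    [0,0.5,0,0,30],
    [0,0.5,0,0,30],
  ],
)

```text
time_s: 24.5
ee_pos: [0.6201, -0.1551, 0.0802]
orientation: [2.084, 0.274, -2.083]
wrist_force: [-2.2, 2.1, 6.7]
finger_gap: 0.0374
```

Call:
send_rows(
  plan=[
    [-10,0,0,0,30],
    [-25,0,0,0,30],
    [-45,0,0,0,30],
    [-70,0,0,0,30],
    [-90,0,0,0,30],
    [-90,0,0,0,30],
    [-90,0,0,0,30],
  ],
)

```text
time_s: 25.08
ee_pos: [0.6204, -0.1554, 0.1714]
orientation: [2.086, 0.273, -2.08]
wrist_force: [0.0, 0.4, -3.3]
finger_gap: 0.0378
```

```bash
python3 to.py .6217,.1098,.169; python3 - <<'E'
from h import *
p=grab_frame("side"); cv2.imwrite("pics/s17.png",cv2.resize(p["frame"][80:330,120:400,::-1],None,fx=2.4,fy=2.4,interpolation=cv2.INTER_CUBIC))
E
```

```text
t 25.08 pos [ 0.6204 -0.1554  0.1714] gap 0.0378 F [ 0.   0.4 -3.3] q [-0.34  0.6   1.4   0.    1.14  0.97]
axes [[0.003, 0.257, -0.966], [0.001, -0.966, -0.257], [-1.0, -0.0, -0.003]]
.6217,.1098,.169 [   2.6 -255.9  -69.3]
```

View pics/s17.png

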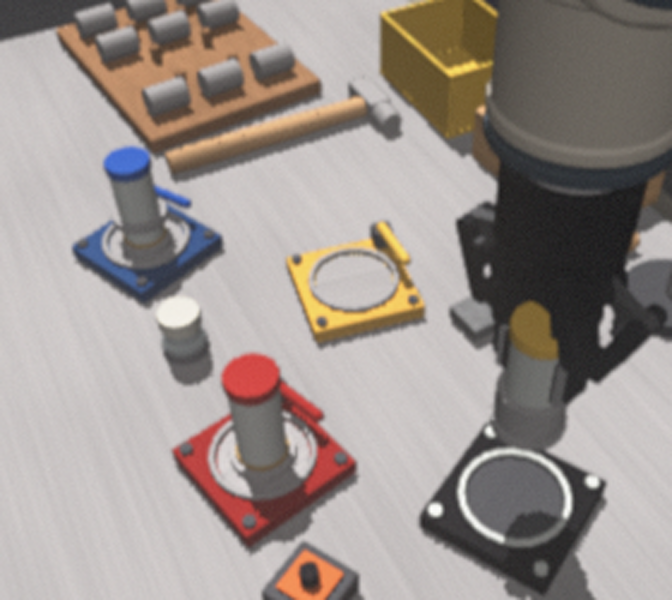

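Call:
send_rows(
  plan=[
    [0,-28,-8,0,30],
    [0,-63,-17,0,30],
    [0,-99,-27,0,30],
    [0,-135,-37,0,30],
    [0,-170,-46,0,30],
    [0,-203,-55,0,30],
    [0,-230,-62,0,30],
    [0,-248,-67,0,30],
    [0,-256,-69,0,30],
    [0,-256,-69,0,30],
  ],
)

```text
time_s: 25.97
ee_pos: [0.6198, 0.1116, 0.1692]
orientation: [2.081, 0.276, -2.084]
wrist_force: [0.9, 0.2, -2.7]
finger_gap: 0.0376
```

```bash
python3 to.py .6217,.1098,.08
```

```text
t 25.97 pos [0.6198 0.1116 0.1692] gap 0.0376 F [ 0.9  0.2 -2.7] q [0.08 0.59 1.43 0.   1.13 1.39]
axes [[-0.002, 0.259, -0.966], [0.002, -0.966, -0.259], [-1.0, -0.002, 0.001]]
.6217,.1098,.08 [89.2  2.4 -1.4]
```

Call:
send_rows(
  plan=[
    [10,2,-1.5,0,30],
    [30,2,-1.5,0,30],
    [52,2,-1.5,0,30],
    [68,2,-1.5,0,30],
    [78,2,-1.5,0,30],
    [83,2,-1.5,0,30],
    [85,2,-1.5,0,30],
    [86,2,-1.5,0,30],
    [86,2,-1.5,0,30],
  ],
)

```text
time_s: 26.72
ee_pos: [0.6221, 0.1099, 0.0838]
orientation: [2.082, 0.276, -2.083]
wrist_force: [-0.9, 0.1, -2.9]
finger_gap: 0.0373
```

```bash
python3 to.py .6217,.1098,.08
```

```text
t 26.72 pos [0.6221 0.1099 0.0838] gap 0.0373 F [-0.9  0.1 -2.9] q [0.08 0.7  1.49 0.   0.96 1.39]
axes [[-0.001, 0.259, -0.966], [0.002, -0.966, -0.259], [-1.0, -0.002, 0.0]]
.6217,.1098,.08 [3.8 0.  0.4]
```

Call:
send_rows(
  plan=[
    [2,0,0,0,30],
    [3,0,0,0,30],
    [4,0,0,0,30],
    [4.5,0,0,0,30],
    [4.5,0,0,0,30],
    [4.5,0,0,0,30],
  ],
)

```text
time_s: 27.22
ee_pos: [0.6224, 0.1101, 0.0802]
orientation: [2.083, 0.276, -2.082]
wrist_force: [-2.2, 0.6, 8.5]
finger_gap: 0.0376
```

Call:
send_rows(
  plan=[
    [0,0,0,0,42],
    [0,0,0,0,50],
    [0,0,0,0,60],
    [0,0,0,0,75],
    [0,0,0,0,85],
    [0,0,0,0,85],
    [0,0,0,0,85],
  ],
)

```text
time_s: 27.8
ee_pos: [0.6224, 0.11, 0.0801]
orientation: [2.083, 0.276, -2.082]
wrist_force: [-0.1, 0.6, 0.1]
finger_gap: 0.085
```

Call:
send_rows(
  plan=[
    [-20,0,0,0,85],
    [-50,0,0,0,85],
    [-90,0,0,0,85],
    [-130,0,0,0,85],
    [-165,0,0,0,85],
    [-170,0,0,0,85],
    [-170,0,0,0,85],
  ],
)

```text
time_s: 28.38
ee_pos: [0.6235, 0.1098, 0.2529]
orientation: [2.088, 0.276, -2.077]
wrist_force: [0.0, 0.5, -0.1]
finger_gap: 0.0849
```

```bash
python3 to.py .5,-.3,.28
```

```text
t 28.38 pos [0.6235 0.1098 0.2529] gap 0.0849 F [ 0.   0.5 -0.1] q [0.08 0.5  1.33 0.   1.3  1.39]
axes [[0.005, 0.259, -0.966], [0.002, -0.966, -0.259], [-1.0, -0.001, -0.006]]
.5,-.3,.28 [-28.7 363.9 225.2]
```

Moving the arm out of view for the final check.

Call:
send_rows(
  plan=[
    [-29,364,225,0,85],
    [-29,364,225,0,85],
    [-29,364,225,0,85],
    [-29,364,225,0,85],
    [-29,364,225,0,85],
    [-29,364,225,0,85],
    [-29,364,225,0,85],
    [-29,364,225,0,85],
    [-29,364,225,0,85],
    [-29,364,225,0,85],
  ],
)

```text
time_s: 29.22
ee_pos: [0.5021, -0.29, 0.2779]
orientation: [2.087, 0.278, -2.079]
wrist_force: [1.6, 0.1, -1.0]
finger_gap: 0.0854
```

```bash
python3 to.py; python3 - <<'E'
from ov import *
FT={"y":(.6224,.110),"r":(.4713,-.0311),"b":(.4706,.2575)}
ov("top","pics/ot18.png",(130,110,390,300),FT=FT);ov("side","pics/os18.png",(140,100,400,330),FT=FT)
E
```

```text
t 29.22 pos [ 0.5021 -0.29    0.2779] gap 0.0854 F [ 1.6  0.1 -1. ] q [-0.63  0.41  1.43  0.01  1.31  0.68]
axes [[0.003, 0.259, -0.966], [0.004, -0.966, -0.259], [-1.0, -0.003, -0.004]]
```

View pics/ot18.png

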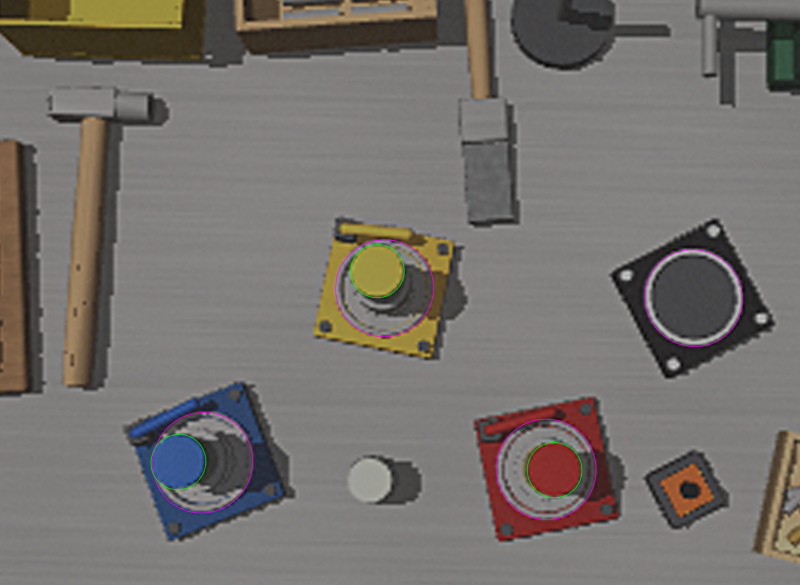

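View pics/os18.png

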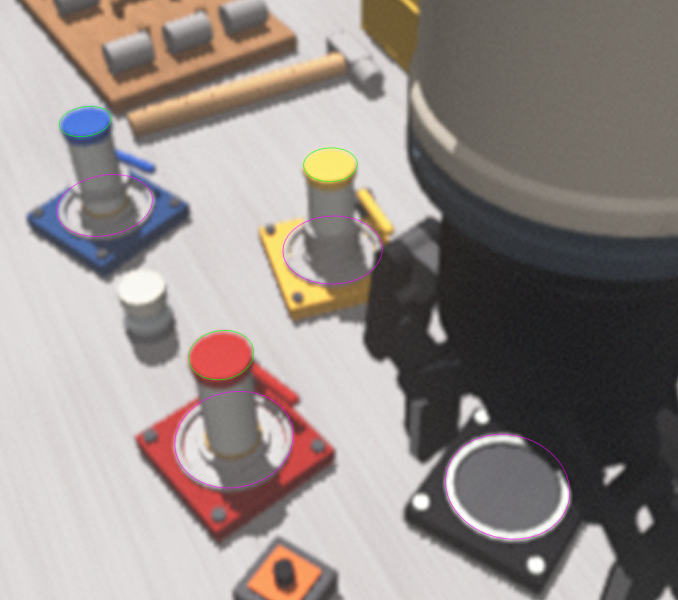

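All three caps match their fixtures in both views: yellow (377,270), blue (178,461) and red (554,470) in the top view. The block is empty and the jar, brush and hammer are unmoved. I'll let the arm settle, then hand in.

Call:
send_rows(
  plan=[
    [0,0,0,0,85],
    [0,0,0,0,85],
    [0,0,0,0,85],
  ],
)

```text
time_s: 29.57
ee_pos: [0.5015, -0.2927, 0.277]
orientation: [2.088, 0.273, -2.082]
wrist_force: [0.1, -0.3, -0.4]
finger_gap: 0.085
```

```bash
python3 to.py; python3 -c "
from plant import job; print(job.close_job())"
```

```text
t 29.57 pos [ 0.5015 -0.2927  0.277 ] gap 0.085 F [ 0.1 -0.3 -0.4] q [-0.63  0.41  1.43  0.    1.31  0.68]
axes [[0.002, 0.255, -0.967], [0.003, -0.967, -0.255], [-1.0, -0.002, -0.003]]
the job is handed in; nothing more can be done
None
```

All three fittings now stand in the fixtures of their own cap colour, and the job was handed in at 29.6 s. I set yellow down in the cooling block and let go of it. Then red went to its fixture, blue to its own, and yellow from the block to its own.

- **Position:** In the last top and side views, all three stand upright inside their rings, matching the predicted positions to about 2 mm. The cooling block is empty.
- **Bystanders:** By eye, the jar, brush and hammer are where they started. I did not measure their positions.
- **Forces:** The highest wrist reading returned was about 15 N, when red touched its seat. The arm was clear of everything at hand-in.

No check failed or disagreed.

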